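# Sweep the loose axle nuts off the cabinet flap into the parts bin

### The job

Clear the three loose axle nuts off the cabinet's pulled-down flap: using the fingers as a brush, sweep them along the flap and over its free edge, so that all three drop into the open parts bin standing under that edge. Only push the nuts - do not pick any of them up - and leave the tyre lever, the spanner, the bell and the brake adjuster standing or lying where they are.

Things in the scene. Friction and masses are not known exactly. Their poses are not given: they have to be found in the camera images.
- flap: Fixed pull-down flap of a grey painted wall cabinet: flat steel panel 560 mm (x) by 780 mm (y), 25 mm thick, its smooth top face 90 mm above the bench. Origin: on the bench, below the middle of the free edge. It reaches from y = 0 (free edge, no rim) to y = -780 mm (hinge at the cabinet). Its side edges (x = +-268 to +-280 mm) carry rims 10 mm high. z is up
- edge (a point): Middle of the flap's free edge, on the top face (90 mm above the bench); axes as the flap's: x runs along the edge, +y points off the flap, out over the bin
- bin: Fixed open grey plastic picking bin on the bench, 160 mm wide (x), 180 mm long (y), walls and floor 4 mm, axes as the flap's. Origin: centre of its underside. Low front wall (50 mm high) at y = -90 mm, tucked 30 mm under the flap; side walls 50 mm high to y = -35 mm, 105 mm high (15 mm above the flap's face) from y = 0 to the back wall at y = +90 mm. It stands anywhere along the free edge
- nut_a: Loose plain steel hexagon axle nut, 17 mm across the flats, 10 mm high, about 16 g, lying flat on the flap. Origin: centre of its underside
- nut_b: A second nut, the same
- nut_c: A third nut, the same
- tyre_lever: Bystander, loose: red steel tyre lever lying on the flap, 135 mm long (along its x), 16 mm wide, 5 to 10 mm high. Origin: middle of its underside
- spanner: Bystander, loose: chrome combination spanner lying on the flap, about 165 mm long (along its x), 30 mm wide at the heads, 8 mm high, ring end at +x. Origin: underside of the middle of its shaft
- bell: Bystander, loose: green plastic bicycle bell with black base, standing on the flap, dome 52 mm across, 44 mm high, thumb lever out to 36 mm at its +x. Origin: centre of its underside
- adjuster: Bystander, loose: steel brake barrel adjuster standing on its 20 mm wide lock ring, threaded stem up, 34 mm high. Origin: centre of its underside
- mouth (a point): Middle of the bin's mouth: the point of the flap's free edge over the bin's middle, at the height of the flap's top face. The mouth is 152 mm wide along x between the side walls; +y leads from the flap into the bin

How it is judged:
At the end, for the whole second after the job is handed in: All three nuts lie still (slower than 20 mm/s) inside the bin: within its walls and below 65 mm above its underside. Tyre lever, spanner, bell and adjuster are each within 15 mm of where they started, and bell and adjuster stand upright (within 15 degrees) (x of nut_a in the frame of bin between -0.078 and 0.078 m and y of nut_a in the frame of bin between -0.088 and 0.088 m and z of nut_a in the frame of bin between -0.002 and 0.065 m and linear speed of each of nut_a, nut_b, nut_c below 0.02 m/s and x of nut_b in the frame of bin between -0.078 and 0.078 m and y of nut_b in the frame of bin between -0.088 and 0.088 m and z of nut_b in the frame of bin between -0.002 and 0.065 m and x of nut_c in the frame of bin between -0.078 and 0.078 m and y of nut_c in the frame of bin between -0.088 and 0.088 m and z of nut_c in the frame of bin between -0.002 and 0.065 m and not (distance of any of tyre_lever, spanner, bell, adjuster from where it was at the start of the episode above 0.015 m or angle between any of bell, adjuster's own z axis and vertical above 0.26 rad)); the robot touches nothing.
It fails at once if a nut is picked up (raised more than 25 mm above the flap's top face) (z of any of nut_a, nut_b, nut_c in the frame of edge above 0.025 m).
It fails at once if a bystander (tyre lever, spanner, bell, adjuster) is shifted more than 15 mm, or the bell or adjuster is tipped more than 15 degrees (distance of any of tyre_lever, spanner, bell, adjuster from where it was at the start of the episode above 0.015 m or angle between any of bell, adjuster's own z axis and vertical above 0.26 rad).
It also fails if it takes over 54 s, if anything falls off the work surface, if the arm or the gripper's body presses on something with over 40 N, if the wrist force passes 120 N, or if a joint passes its speed limit or range.

### The arm

A 6-joint arm with a two-finger parallel gripper is mounted at the origin on the work surface. World frame = base frame: x ahead of the robot, y to its left, z up, the work surface at z = 0. Lengths are in m, angles in rad, forces in N, time in s.
With the tool pointing down it reaches from about 0.375 to 0.825 m from the base axis. Payload 5.5 kg.
Tool frame: the origin (TCP) lies on the centre line of the jaws, within the pads' length; the fingertips stand 8 mm ahead of it and the grasp point (between the pads) lies 11 mm behind it; z points along the fingers, y is the direction in which the jaws open and shut (so a half turn about z gives the same grasp; the last joint's range is limited). The gripper opens to 85 mm and grips with 20 to 120 N. Pads are 22 mm wide; open, the fingers measure 114 mm over their backs; the gripper's body (76 mm by 85 mm) begins 54 mm behind the grasp point. The pads swing forward as they close: fully open they stand 13 mm farther back than shut.
Start: joints at [-1.254, 0.314, -0.047, 1.21, 0, 1.571], TCP at [0.187, -0.57, 0.239] pointing down, gripper open.
Joint ranges: [-2.67, 2.67], [-0.69, 1.73], [-1.03, 1.25], [-2.08, 2.16], [-1.42, 1.45], [-3.14, 3.14]. Speed limits (rad/s): [2.39, 2.39, 3.01, 3.14, 3.14, 3.14].

### API

Orientations are given as a unit quaternion [w, x, y, z].
In Python, from bench import bot, imaging, job, finder gives the robot as it stands.
- The arm moves only by the tool step_arm, never from a script. Its argument "commands" is a list of rows, each an object with "translation": the shift along the tool's x, y, z in cm, a list of three; "delta_rot": the turn, a rotation vector about the tool's x, y, z in degrees, a list of three; "claw": the opening in per cent of the stroke, from 0 (shut) to 100 (fully open). A call has 1 to 8 rows; each row is the pose to reach, as a shift and turn from the pose commanded when the call began, along the tool's axes at that moment; what a row does not reach only later rows make up. A row lasts 1/12 s, in which the tool goes at most 41.7 mm and 7.16 degrees, less where a joint would pass 70% of its speed; a pose out of reach is approached as far as the arm can. A call with a gripper value outside its range is refused whole. The fingers move at their own pace and stop on an object; "force" is the grip in N (left out, the last holds). Time passes only in rows, so rows that repeat a pose let the fingers close. It gives the time, the measured TCP pose, the force and the opening at its end, in the units of the state.
- bot.get_obs(): the state, without advancing time (a new reading comes with each control period).
- imaging.capture(name): name is "scene" or "top" or "wrist"; returns the picture (480x640x3 uint8, red, green, blue); there is no depth.
- imaging.camera_model(name): a dict with "K" (3x3 intrinsics, pixels), "D" ([k1, k2, p1, p2, k3] as OpenCV has them; the pictures are not rectified), "R" (3x3) and "t" (3): a world point X has camera coordinates R X + t; the wrist camera has in their place "mount" (4x4, takes a point from camera to tool coordinates, whose origin is the TCP and whose axes are the flange's). Camera axes: x right, y down, z forward; pixel columns grow to the right and rows downward; lengths in m; the calibration is good to about 2 mm. A picture is of the moment at which its call begins: read the wrist's pose just before it. camera_model takes no time and is no camera call.
- job.finish_job(): hands the job in, once; it reports no verdict.
Trained networks look in the newest picture that a camera, given by its name, has taken for a name from the list of things; names that differ only in an ending like _2 or _b are one class to them, and where a whole thing is asked for, a point or a joint stands for the part that bears it (a point fixed in the world has none). Each returns a list of dicts, best first, with "p" (0 to 1); they miss things now and then, are a little off and sometimes report something else, mostly with a low value. They report only what shows in the picture. A call takes as long as a camera call.
- finder.boxes_of(query, camera): "bbox" ([left, top, width, height] in pixels, round what is visible of it).
- finder.place_of(query, camera): "uv" ([column, row] in pixels: a listed point, or the origin of a listed thing).
The state is a dict: "time_s": time; "qpos": joint angles; "joint_vel": joint speeds; "joint_torque": joint torques, N m; "position": TCP position; "eef_rot": TCP orientation; "force": force on the tool from outside, world axes, zero at the start; "moment": the same for the moment, N m; "opening": finger opening in m.
Only numpy, scipy, OpenCV 4.12 (cv2) and the standard library are available. Lean on these libraries where they do the work, as an engineer would, in place of code of your own. Each camera call takes 0.05 s, during which the arm holds its last target.

## Working session

There is one attempt and no reset: what is moved stays moved. The work goes in short steps, Python scripts to look and compute and a tool call to move; the robot and the scene stay as the last step left them, time stands still between calls to the robot, and variables do not carry over. Pictures are saved under pics/ and viewed, and the job is handed in when it is done.

Besides the shell and the picture viewer there is one more tool, called after "Emit:" as name(argument=value, ...), one argument or row to a line, values as JSON. step_arm: Moves the arm, as the interface text tells. Its arguments: {"type":"object","properties":{"commands":{"type":"array"},"force":{"type":"number"}},"required":["commands"]}

```bash
ls; mkdir -p pics; python3 - <<'E'
from bench import bot, imaging, job, finder
import cv2
o=bot.get_obs(); print({k:o[k] for k in ['time_s','position','eef_rot','opening','qpos']})
for n in ['scene','top','wrist']:
    im=imaging.capture(n); cv2.imwrite(f'pics/{n}0.png',im[:,:,::-1])
    m=imaging.camera_model(n); print(n,{k:(v if not hasattr(v,'tolist') else v.tolist()) for k,v in m.items()})
for q in ['nut_a','tyre_lever','spanner','bell','adjuster','bin','mouth','edge','flap']:
    print(q,[(a['uv'],round(a['p'],2)) for a in finder.place_of(q,'top')][:5])
E
```

```text
pics
{'time_s': 0.0, 'position': array([ 0.18672504, -0.56959508,  0.23842851]), 'eef_rot': array([-8.62867993e-04,  9.87483244e-01,  1.57721505e-01, -1.59643884e-04]), 'opening': 0.08514814686486145, 'qpos': array([-1.25399217e+00,  3.14241732e-01, -4.80714486e-02,  1.21023764e+00,
       -4.30383872e-05,  1.57083470e+00])}
scene {'K': [[564.1574140276612, 0.0, 311.3279605451487], [0.0, 564.1574140276612, 227.35145352085325], [0.0, 0.0, 1.0]], 'D': [0.017870686950506698, 0.0, 0.0, 0.0, 0.0], 'R': [[-0.8568345272361688, 0.515059610685945, -0.023413465698482475], [0.35950153608917884, 0.5642691333861735, -0.7432085781643922], [-0.369585224928557, -0.6452239475931281, -0.6686499973579965]], 't': [0.5868267545382576, -0.023824436096428606, 0.8902018398683152]}
top {'K': [[578.8283588037948, 0.0, 315.64037357802124], [0.0, 578.8283588037948, 240.25975074250815], [0.0, 0.0, 1.0]], 'D': [0.0016100780042120834, 0.0, 0.0, 0.0, 0.0], 'R': [[0.11830081050833742, -0.9929700843969718, 0.003915319366448443], [-0.9728878655659655, -0.11669558666283031, -0.19967809366056646], [0.19873127400479917, 
[... 269 characters left out ...]
 0.0, 0.0, 0.0], 'mount': [[0.0005409315032262035, -0.9646481041523145, -0.26354077966882977, 0.06705836580451413], [0.9999998389508622, 0.0005670666161532137, -2.310200378902181e-05, -0.00013811550244324788], [0.0001717304823024727, -0.2635407247292127, 0.9646482555407659, -0.13507520346409901], [0.0, 0.0, 0.0, 1.0]]}
nut_a [([301.0, 296.5], 0.67), ([290.6, 204.9], 0.62), ([332.0, 262.2], 0.54)]
tyre_lever [([422.2, 194.8], 0.96), ([280.1, 354.8], 0.25)]
spanner [([402.9, 338.6], 0.72)]
bell [([344.8, 149.2], 0.63)]
adjuster [([278.0, 355.2], 0.68)]
bin [([204.0, 245.4], 0.78)]
mouth [([228.4, 240.9], 0.71)]
edge [([226.3, 246.3], 0.73)]
flap [([235.9, 255.2], 0.81), ([335.1, 262.1], 0.71)]
```

View pics/top0.png

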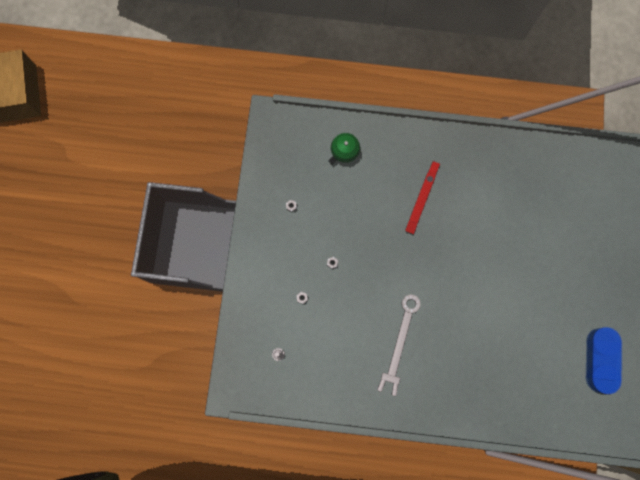

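View pics/scene0.png

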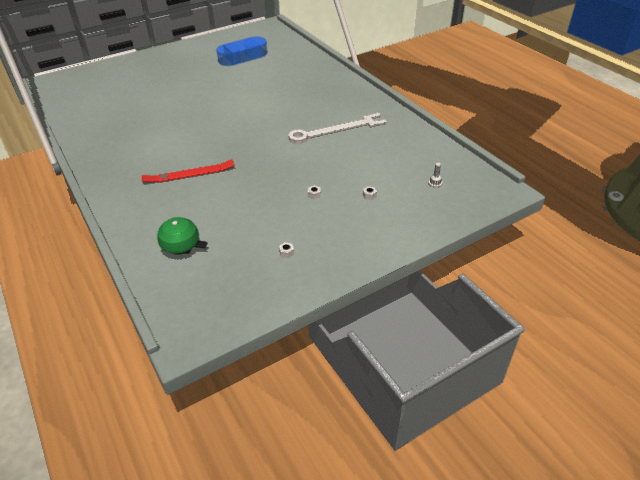

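View pics/wrist0.png

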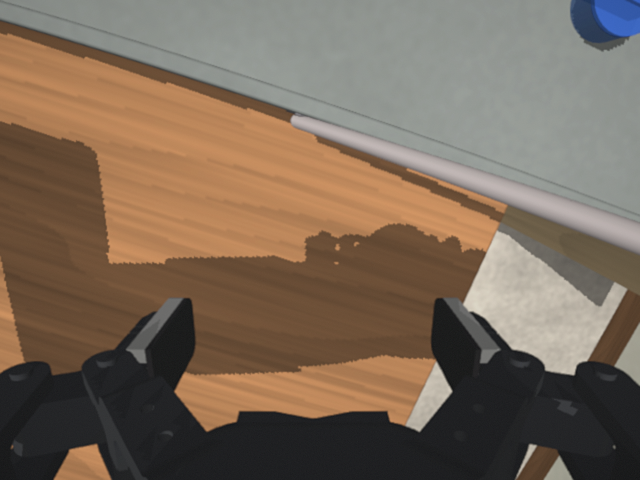

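The top view shows nuts at (291,205), (332,262) and (302,297). The bell is at (345,147), the adjuster at (278,354), the spanner at (402,340) and the lever at (423,195). The free edge runs from (252,96) to (207,414), and the bin is to its left. Next I'll compute positions.

```bash
cat > h.py <<'E'
from bench import bot, imaging, job, finder
import cv2, numpy as np
from scipy.spatial.transform import Rotation as Rn
def ray(cam,uv):
    m=imaging.camera_model(cam);K=np.array(m['K']);D=np.array(m['D'])
    p=cv2.undistortPoints(np.array(uv,float).reshape(1,1,2),K,D)[0,0]
    d=np.array([p[0],p[1],1.])
    if 'R' in m: R=np.array(m['R']);t=np.array(m['t']);return -R.T@t,R.T@d
    o=bot.get_obs();w,x,y,z=o['eef_rot'];RT=Rn.from_quat([x,y,z,w]).as_matrix();M=np.array(m['mount'])
    return np.array(o['position'])+RT@M[:3,3],RT@M[:3,:3]@d
def onz(cam,uv,z):
    c,d=ray(cam,uv);return c+d*(z-c[2])/d[2]
def proj(cam,X):
    m=imaging.camera_model(cam);K=np.array(m['K']);D=np.array(m['D'])
    R=np.array(m['R']);t=np.array(m['t'])
    return cv2.projectPoints(np.array(X,float).reshape(-1,3),cv2.Rodrigues(R)[0],t,K,D)[0][:,0]
E
python3 - <<'E'
from h import *
np.set_printoptions(precision=4,suppress=True)
for q in ['nut_a','tyre_lever','spanner','bell','adjuster','mouth','edge']:
    for c in ['top','scene']:
        imaging.capture(c) if q=='nut_a' else 0
        for r in finder.place_of(q,c):
            print(q,c,round(r['p'],2),r['uv'],onz(c,r['uv'],0.09)[:2])
for n,c,uv in [('cTL','top',(252,96)),('cBL','top',(207,414)),('cs1','scene',(165,381)),('cs2','scene',(543,196)),('nut','top',(291,205)),('nut','top',(332.5,262.5)),('nut','top',(302,297.5))]:
    print(n,c,onz(c,uv,0.09)[:2])
for uv in [(136,273),(150,184),(222,290)]: print('bin',onz('top',uv,0.105)[:2])
for uv in [(403,438-50),(520,327)]: print('bin scene',onz('scene',uv,0.105)[:2])
E
```

```text
nut_a top 0.62 [302.2, 297.8] [ 0.459  -0.2117]
nut_a top 0.45 [332.0, 265.6] [ 0.519  -0.2549]
nut_a top 0.44 [288.0, 207.3] [ 0.6109 -0.1682]
nut_a scene 0.74 [286.6, 254.2] [ 0.6158 -0.1715]
nut_a scene 0.55 [370.7, 198.5] [ 0.4618 -0.2052]
nut_a scene 0.44 [313.9, 196.0] [ 0.526  -0.2531]
tyre_lever top 0.58 [422.3, 193.1] [ 0.6639 -0.396 ]
tyre_lever top 0.2 [200.8, 245.4] [ 0.527  -0.0297]
tyre_lever scene 0.63 [188.2, 174.5] [ 0.6578 -0.3983]
spanner top 0.73 [403.4, 339.7] [ 0.4103 -0.3856]
spanner scene 0.89 [334.8, 130.1] [ 0.408  -0.3818]
bell top 0.68 [303.8, 298.8] [ 0.4577 -0.2145]
bell top 0.61 [346.3, 151.8] [ 0.7231 -0.2571]
bell scene 0.77 [180.9, 246.7] [ 0.7244 -0.2566]
adjuster top 0.66 [278.1, 353.7] [ 0.3635 -0.1837]
adjuster scene 0.73 [434.4, 183.1] [ 0.3644 -0.1845]
mouth top 0.82 [226.4, 238.6] [ 0.5438 -0.0711]
mouth top 0.33 [303.3, 298.5] [ 0.4581 -0.2136]
mouth scene 0.91 [377.1, 280.0] [ 0.5454 -0.0748]
edge top 0.94 [226.5, 246.1] [ 0.531  -0.0732]
edge scene 0.87 [385.3, 277.3] [ 0.5345 -0.0732]
cTL top [ 0.8077 -0.0778]
cBL top [ 0.2559 -0.083 ]
cs1 scene [ 0.8113 -0.0769]
cs2 scene [ 0.2579 -0.0808]
nut top [ 0.6156 -0.1728]
nut top [ 0.5244 -0.2552]
nut top [ 0.4595 -0.2113]
bin [0.4657 0.0661]
bin [0.6197 0.07  ]
bin [ 0.4546 -0.0794]
bin scene [0.6168 0.0647]
bin scene [0.466  0.0714]
```

Edge is at y≈-0.077, and the mouth spans x≈0.467–0.619. The nuts are A (0.615,-0.172), B (0.524,-0.255) and C (0.460,-0.212). I'll keep the fingers about 10 mm apart as a stable two-point brush and start with nut C, yawing the tool to 68°.

Emit:
step_arm(
  commands=[
    {"translation": [2.9,-1.9,0],"delta_rot": [0,0,-6],"claw": 12},
    {"translation": [5.8,-3.8,0],"delta_rot": [0,0,-12],"claw": 12},
    {"translation": [8.8,-5.8,0],"delta_rot": [0,0,-18],"claw": 12},
    {"translation": [11.7,-7.7,0],"delta_rot": [0,0,-25],"claw": 12},
    {"translation": [14.6,-9.6,0],"delta_rot": [0,0,-31],"claw": 12},
    {"translation": [17.5,-11.5,0],"delta_rot": [0,0,-37],"claw": 12},
    {"translation": [20.5,-13.4,0],"delta_rot": [0,0,-43],"claw": 12},
    {"translation": [23.4,-15.4,0],"delta_rot": [0,0,-50],"claw": 12},
  ],
  force=30,
)

```text
time_s: 2.07
position: [0.3622, -0.3496, 0.2395]
eef_rot: [0.0, 0.827, 0.562, 0.0]
force: [1.7, -0.5, -0.7]
opening: 0.0103
```

```bash
cat >> h.py <<'E'
def tool(target):
    o=bot.get_obs();w,x,y,z=o['eef_rot'];R=Rn.from_quat([x,y,z,w]).as_matrix()
    d=(np.array(target)-o['position'])
    print('t',round(o['time_s'],2),'pos',np.round(o['position'],4),'yaw',round(np.degrees(np.arctan2(R[1,0],R[0,0])),1),'zax',np.round(R[:,2],3),'open',round(o['opening'],4),'F',np.round(o['force'],1),'-> tool cm',np.round(R.T@d*100,2))
E
python3 - <<'E'
from h import *
tool([0.447,-0.244,0.14])
E
```

```text
t 2.07 pos [ 0.3622 -0.3496  0.2395] yaw 68.4 zax [ 0.001 -0.    -1.   ] open 0.0103 F [ 1.7 -0.5 -0.7] -> tool cm [12.94  4.    9.95]
```

Emit:
step_arm(
  commands=[
    {"translation": [3,1,2],"delta_rot": [0,0,0],"claw": 12},
    {"translation": [6,1.9,4],"delta_rot": [0,0,0],"claw": 12},
    {"translation": [9,2.9,6],"delta_rot": [0,0,0],"claw": 12},
    {"translation": [12,3.8,8],"delta_rot": [0,0,0],"claw": 12},
    {"translation": [12.9,4,10],"delta_rot": [0,0,0],"claw": 12},
    {"translation": [12.9,4,10],"delta_rot": [0,0,0],"claw": 12},
    {"translation": [12.9,4,10],"delta_rot": [0,0,0],"claw": 12},
  ],
)

```text
time_s: 2.65
position: [0.4457, -0.2453, 0.1387]
eef_rot: [-0.001, 0.828, 0.561, -0.001]
force: [0.5, -1.0, 0.1]
opening: 0.01
```

```bash
python3 - <<'E'
from h import *
tool([0.447,-0.244,0.101])
for c in ['wrist','top']:
    im=imaging.capture(c); cv2.imwrite(f'pics/{c}1.png',im[:,:,::-1])
E
```

```text
t 2.65 pos [ 0.4457 -0.2453  0.1387] yaw 68.2 zax [-0.002  0.001 -1.   ] open 0.01 F [ 0.5 -1.   0.1] -> tool cm [0.17 0.08 3.77]
```

View pics/wrist1.png

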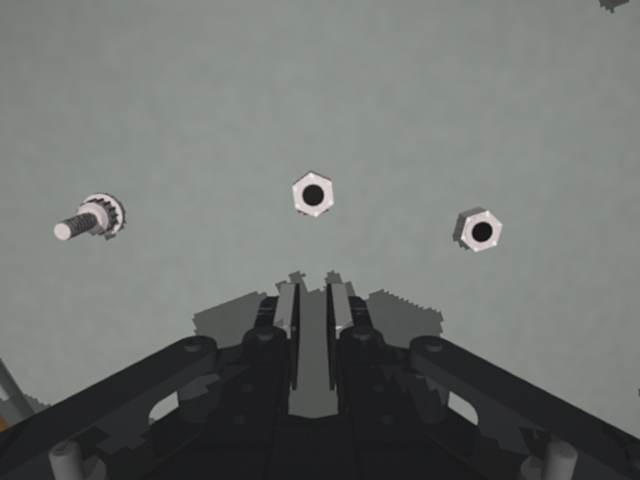

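View pics/top1.png

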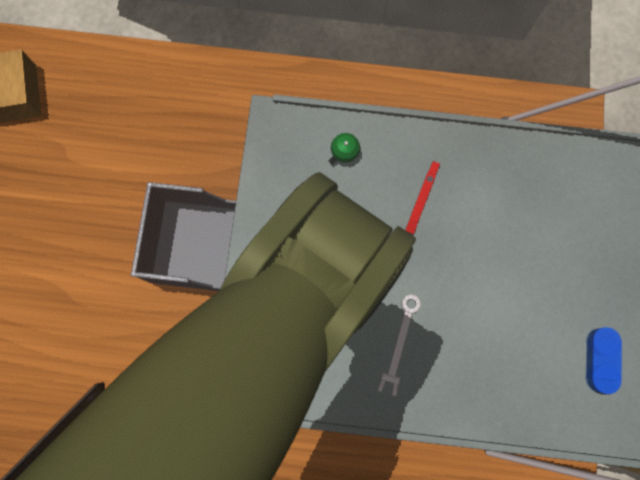

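The wrist view shows nut C at (313,194), straight ahead of the gap between the fingers. The adjuster (90,215) and nut B (480,230) are well clear to the sides, so I'll descend.

Emit:
step_arm(
  commands=[
    {"translation": [0,0,1.5],"delta_rot": [0,0,0],"claw": 12},
    {"translation": [0,0,3],"delta_rot": [0,0,0],"claw": 12},
    {"translation": [0,0,3.5],"delta_rot": [0,0,0],"claw": 12},
    {"translation": [0,0,3.7],"delta_rot": [0,0,0],"claw": 12},
    {"translation": [0,0,3.7],"delta_rot": [0,0,0],"claw": 12},
  ],
)

```text
time_s: 3.17
position: [0.4463, -0.2469, 0.1029]
eef_rot: [0.0, 0.829, 0.56, 0.0]
force: [-0.3, 0.6, 0.3]
opening: 0.0106
```

```bash
python3 - <<'E'
from h import *
tool([0.515,-0.077,0.101])
for c in ['wrist','scene']:
    im=imaging.capture(c); cv2.imwrite(f'pics/{c}2.png',im[:,:,::-1])
E
```

```text
t 3.17 pos [ 0.4463 -0.2469  0.1029] yaw 68.1 zax [ 0. -0. -1.] open 0.0106 F [-0.3  0.6  0.3] -> tool cm [18.32  0.03  0.19]
```

View pics/wrist2.png

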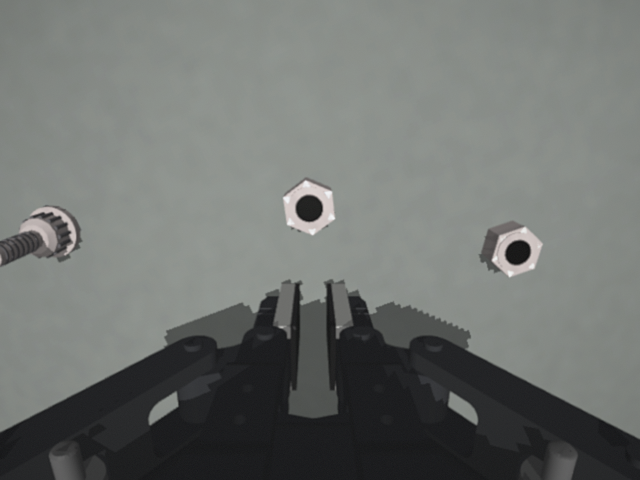

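View pics/scene2.png

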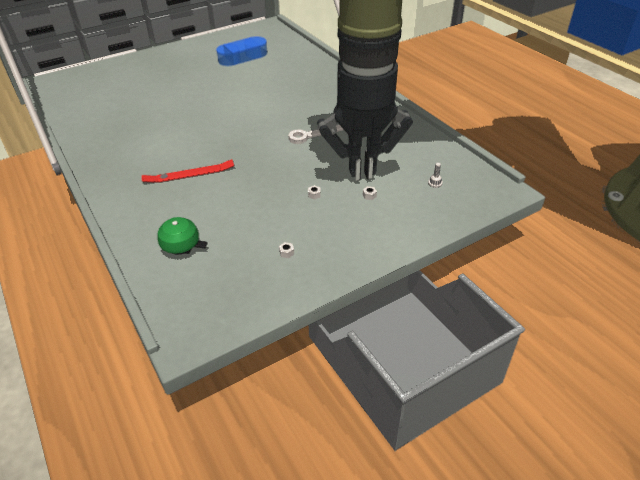

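Nut C is still centred on the gap. I'll lower 1.5 mm and push.

Emit:
step_arm(
  commands=[
    {"translation": [0.6,0,0.15],"delta_rot": [0,0,0],"claw": 12},
    {"translation": [1.4,0,0.15],"delta_rot": [0,0,0],"claw": 12},
    {"translation": [2.4,0,0.15],"delta_rot": [0,0,0],"claw": 12},
    {"translation": [3.4,0,0.15],"delta_rot": [0,0,0],"claw": 12},
    {"translation": [4.6,0,0.15],"delta_rot": [0,0,0],"claw": 12},
    {"translation": [5.8,0,0.15],"delta_rot": [0,0,0],"claw": 12},
    {"translation": [7,0,0.15],"delta_rot": [0,0,0],"claw": 12},
    {"translation": [8,0,0.15],"delta_rot": [0,0,0],"claw": 12},
  ],
)

```text
time_s: 3.93
position: [0.4768, -0.1702, 0.1008]
eef_rot: [-0.0, 0.828, 0.561, 0.0]
force: [-0.6, -0.2, -1.2]
opening: 0.0104
```

```bash
python3 - <<'E'
from h import *
tool([0.515,-0.077,0.101])
for c in ['wrist']:
    im=imaging.capture(c); cv2.imwrite(f'pics/{c}3.png',im[:,:,::-1])
E
```

```text
t 3.93 pos [ 0.4768 -0.1702  0.1008] yaw 68.2 zax [ 0.  0. -1.] open 0.0104 F [-0.6 -0.2 -1.2] -> tool cm [ 1.007e+01  9.000e-02 -1.000e-02]
```

View pics/wrist3.png

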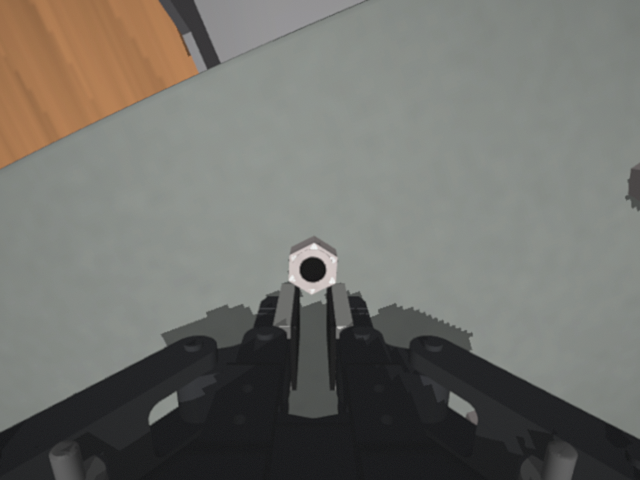

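The nut sits cradled at (313,268). The flap edge and the near bin wall, at (208,68), are now visible, so I'll use them to refine the edge and mouth.

```bash
python3 - <<'E'
from h import *
for uv in [(0,167),(100,115),(208,69),(300,29),(365,2)]: print(uv,onz('wrist',uv,0.09)[:2])
print('nut',onz('wrist',(313,268),0.10)[:2])
E
```

```text
(0, 167) [ 0.38810634 -0.07497353]
(100, 115) [ 0.43356738 -0.07388786]
(208, 69) [ 0.47611505 -0.0749575 ]
(300, 29) [ 0.51025729 -0.07499175]
(365, 2) [ 0.533551   -0.07505731]
nut [ 0.48426674 -0.15214275]
```

Emit:
step_arm(
  commands=[
    {"translation": [1,0,0],"delta_rot": [0,0,0],"claw": 12},
    {"translation": [2.2,0,0],"delta_rot": [0,0,0],"claw": 12},
    {"translation": [3.5,0,0],"delta_rot": [0,0,0],"claw": 12},
    {"translation": [4.8,0,0],"delta_rot": [0,0,0],"claw": 12},
    {"translation": [6.1,0,0],"delta_rot": [0,0,0],"claw": 12},
    {"translation": [7.5,0,0],"delta_rot": [0,0,0],"claw": 12},
    {"translation": [9,0,0],"delta_rot": [0,0,0],"claw": 12},
    {"translation": [10.4,0,0],"delta_rot": [0,0,0],"claw": 12},
  ],
)

```text
time_s: 4.65
position: [0.5153, -0.074, 0.1008]
eef_rot: [-0.0, 0.828, 0.56, 0.0]
force: [-0.0, -0.4, 0.1]
opening: 0.0101
```

Emit:
step_arm(
  commands=[
    {"translation": [0,0,0],"delta_rot": [0,0,0],"claw": 12},
    {"translation": [0,0,-2],"delta_rot": [0,0,0],"claw": 12},
    {"translation": [0,0,-4.5],"delta_rot": [0,0,0],"claw": 12},
  ],
)

```text
time_s: 4.9
position: [0.5129, -0.0747, 0.1443]
eef_rot: [-0.002, 0.828, 0.56, -0.002]
force: [-0.5, 0.4, -0.9]
opening: 0.0101
```

```bash
python3 - <<'E'
from h import *
tool([0.524,-0.295,0.14])
for c in ['wrist','scene']:
    im=imaging.capture(c); cv2.imwrite(f'pics/{c}4.png',im[:,:,::-1])
E
```

```text
t 4.9 pos [ 0.5129 -0.0747  0.1443] yaw 68.2 zax [-0.005  0.    -1.   ] open 0.0101 F [-0.5  0.4 -0.9] -> tool cm [-20.04   9.22   0.41]
```

View pics/wrist4.png

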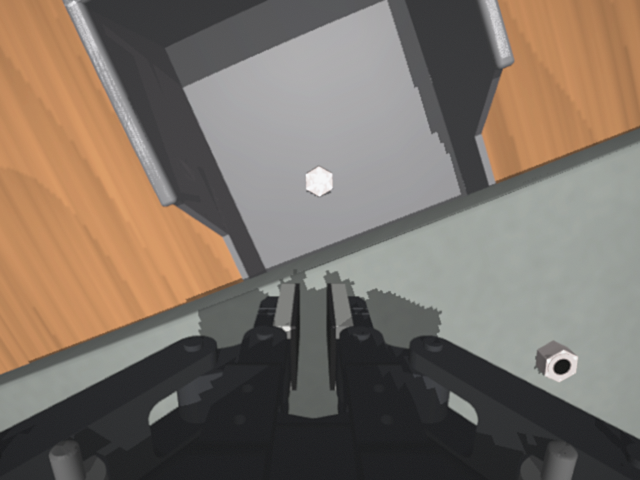

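View pics/scene4.png

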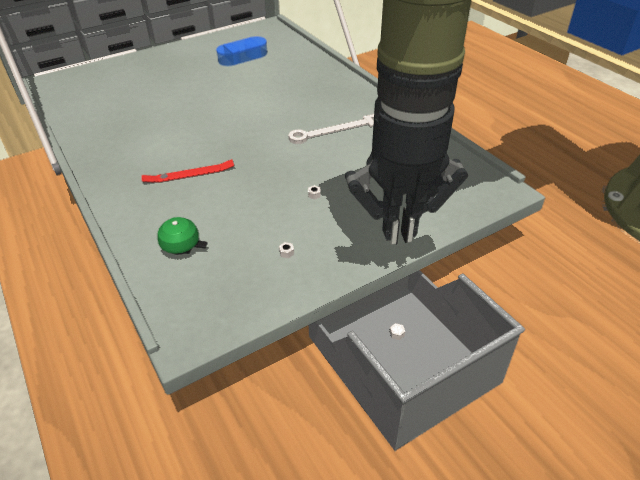

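Nut C is in the bin: wrist (318,180), scene (397,329). Next is nut B, so I'll go behind it at yaw 90°.

Emit:
step_arm(
  commands=[
    {"translation": [-2,1,0],"delta_rot": [0,0,-3],"claw": 12},
    {"translation": [-5,2.3,0],"delta_rot": [0,0,-6],"claw": 12},
    {"translation": [-8.5,3.9,0],"delta_rot": [0,0,-10],"claw": 12},
    {"translation": [-12,5.5,0],"delta_rot": [0,0,-14],"claw": 12},
    {"translation": [-15.5,7.1,0],"delta_rot": [0,0,-18],"claw": 12},
    {"translation": [-18.5,8.5,0.2],"delta_rot": [0,0,-22],"claw": 12},
    {"translation": [-20,9.2,0.4],"delta_rot": [0,0,-22],"claw": 12},
    {"translation": [-20,9.2,0.4],"delta_rot": [0,0,-22],"claw": 12},
  ],
)

```text
time_s: 5.67
position: [0.5253, -0.2985, 0.1407]
eef_rot: [0.0, 0.708, 0.706, -0.0]
force: [-0.1, 1.8, -0.3]
opening: 0.0105
```

```bash
python3 - <<'E'
from h import *
tool([0.524,-0.295,0.101])
im=imaging.capture('wrist'); cv2.imwrite('pics/wrist5.png',im[:,:,::-1])
for r in finder.place_of('nut_b','wrist'): print(r,onz('wrist',r['uv'],0.09)[:2])
E
```

```text
t 5.67 pos [ 0.5253 -0.2985  0.1407] yaw 89.8 zax [-0.001 -0.001 -1.   ] open 0.0105 F [-0.1  1.8 -0.3] -> tool cm [ 0.35 -0.13  3.97]
{'uv': [310.7, 172.1], 'p': 0.61} [ 0.52446153 -0.24778096]
```

View pics/wrist5.png

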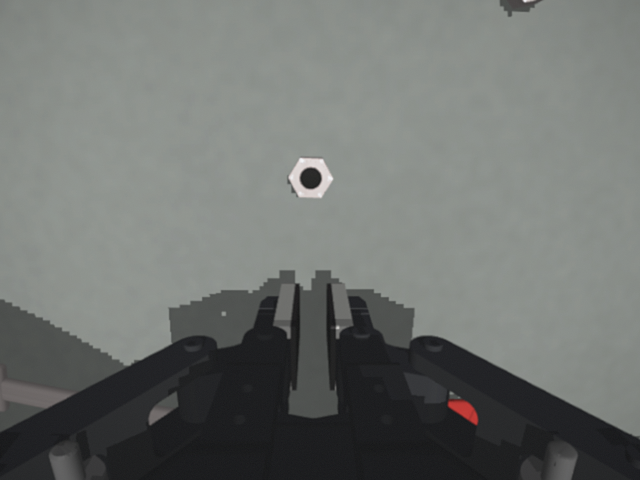

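Nut B is at (311,178), centred on the gap. I'll descend and push straight.

Emit:
step_arm(
  commands=[
    {"translation": [0,0,1.5],"delta_rot": [0,0,0],"claw": 12},
    {"translation": [0,0,3],"delta_rot": [0,0,0],"claw": 12},
    {"translation": [0.3,0,3.7],"delta_rot": [0,0,0],"claw": 12},
    {"translation": [0.8,0,3.9],"delta_rot": [0,0,0],"claw": 12},
    {"translation": [1.6,0,3.9],"delta_rot": [0,0,0],"claw": 12},
    {"translation": [2.5,0,3.9],"delta_rot": [0,0,0],"claw": 12},
    {"translation": [3.5,0,3.9],"delta_rot": [0,0,0],"claw": 12},
    {"translation": [4.6,0,3.9],"delta_rot": [0,0,0],"claw": 12},
  ],
)

```text
time_s: 6.43
position: [0.5262, -0.248, 0.1036]
eef_rot: [0.001, 0.706, 0.708, 0.0]
force: [-0.2, -1.2, 0.6]
opening: 0.0105
```

Emit:
step_arm(
  commands=[
    {"translation": [1.2,0,0],"delta_rot": [0,0,0],"claw": 12},
    {"translation": [2.4,0,0],"delta_rot": [0,0,0],"claw": 12},
    {"translation": [3.6,0,0],"delta_rot": [0,0,0],"claw": 12},
    {"translation": [4.8,0,0],"delta_rot": [0,0,0],"claw": 12},
    {"translation": [6,0,0],"delta_rot": [0,0,0],"claw": 12},
    {"translation": [7,0,0],"delta_rot": [0,0,0],"claw": 12},
  ],
)

```text
time_s: 6.93
position: [0.5255, -0.1777, 0.1028]
eef_rot: [-0.0, 0.706, 0.708, 0.0]
force: [-0.5, -0.6, 0.8]
opening: 0.0103
```

```bash
python3 - <<'E'
from h import *
tool([0.526,-0.074,0.101])
im=imaging.capture('wrist'); cv2.imwrite('pics/wrist6.png',im[:,:,::-1])
E
```

```text
t 6.93 pos [ 0.5255 -0.1777  0.1028] yaw 90.2 zax [-0.  0. -1.] open 0.0103 F [-0.5 -0.6  0.8] -> tool cm [10.37  0.08  0.18]
```

View pics/wrist6.png

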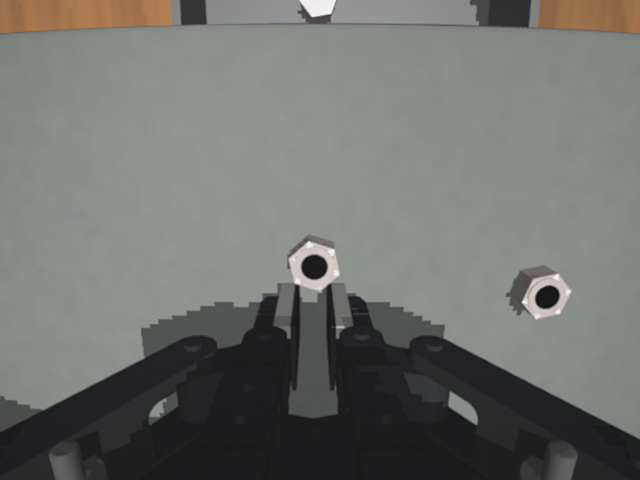

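Nut B is cradled at (314,266). Nut A at (545,295) is clear of the fingers. I'll continue over the edge.

Emit:
step_arm(
  commands=[
    {"translation": [1,0,0.1],"delta_rot": [0,0,0],"claw": 12},
    {"translation": [2.2,0,0.1],"delta_rot": [0,0,0],"claw": 12},
    {"translation": [3.5,0,0.1],"delta_rot": [0,0,0],"claw": 12},
    {"translation": [4.8,0,0.1],"delta_rot": [0,0,0],"claw": 12},
    {"translation": [6.1,0,0.1],"delta_rot": [0,0,0],"claw": 12},
    {"translation": [7.5,0,0.1],"delta_rot": [0,0,0],"claw": 12},
    {"translation": [9,0,0.1],"delta_rot": [0,0,0],"claw": 12},
    {"translation": [10.4,0,0.1],"delta_rot": [0,0,0],"claw": 12},
  ],
)

```text
time_s: 7.65
position: [0.5251, -0.0735, 0.1018]
eef_rot: [-0.0, 0.706, 0.708, 0.0]
force: [-0.1, -0.4, 0.1]
opening: 0.0103
```

Emit:
step_arm(
  commands=[
    {"translation": [0,0,0],"delta_rot": [0,0,0],"claw": 12},
    {"translation": [0,0,-2],"delta_rot": [0,0,0],"claw": 12},
    {"translation": [0,0,-4.5],"delta_rot": [0,0,0],"claw": 12},
  ],
)

```text
time_s: 7.9
position: [0.5233, -0.0743, 0.1454]
eef_rot: [-0.002, 0.706, 0.708, -0.001]
force: [0.3, 0.5, -0.1]
opening: 0.0101
```

```bash
python3 - <<'E'
from h import *
tool([0.6285,-0.205,0.14])
for c in ['wrist','scene']:
    im=imaging.capture(c); cv2.imwrite(f'pics/{c}7.png',im[:,:,::-1])
for r in finder.place_of('nut_a','scene'): print(r,onz('scene',r['uv'],0.09)[:2])
print(onz('scene',(286.5,249),.1))
E
```

```text
t 7.9 pos [ 0.5233 -0.0743  0.1454] yaw 90.2 zax [-0.005  0.    -1.   ] open 0.0101 F [ 0.3  0.5 -0.1] -> tool cm [-13.11  10.47   0.48]
{'uv': [284.0, 252.8], 'p': 0.57} [ 0.61738776 -0.17542467]
{'uv': [385.0, 316.8], 'p': 0.47} [ 0.57088661 -0.02467566]
{'uv': [398.9, 331.8], 'p': 0.45} [5.70502347e-01 1.92961252e-04]
[ 0.61591022 -0.17048052  0.1       ]
```

View pics/wrist7.png

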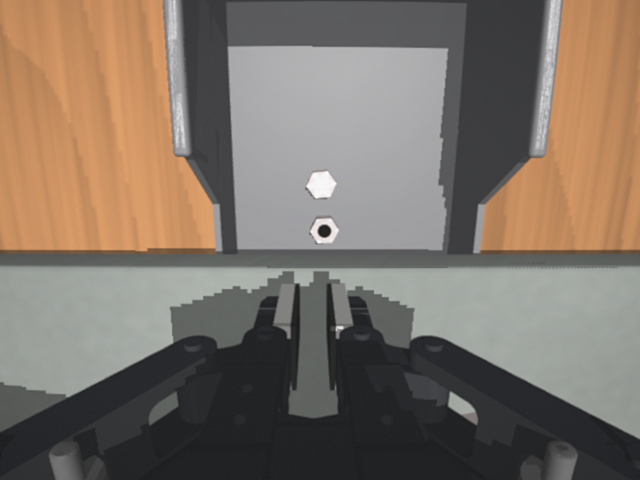

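View pics/scene7.png

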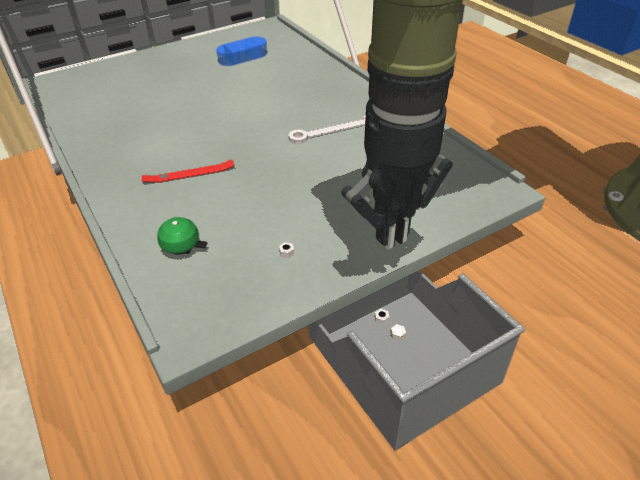

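B is in the bin too: nuts at (321,184) and (324,231) in the wrist view. Now nut A at (0.616,-0.171), approached at yaw 114° from the bell side with about 5 cm of clearance.

Emit:
step_arm(
  commands=[
    {"translation": [-2,1.6,0],"delta_rot": [0,0,-3],"claw": 12},
    {"translation": [-4.5,3.7,0],"delta_rot": [0,0,-7],"claw": 12},
    {"translation": [-7,5.7,0],"delta_rot": [0,0,-12],"claw": 12},
    {"translation": [-9.5,7.7,0],"delta_rot": [0,0,-16],"claw": 12},
    {"translation": [-12,9.8,0],"delta_rot": [0,0,-20],"claw": 12},
    {"translation": [-13.5,11,0.2],"delta_rot": [0,0,-24],"claw": 12},
    {"translation": [-13.5,11,0.4],"delta_rot": [0,0,-24],"claw": 12},
    {"translation": [-13.5,11,0.4],"delta_rot": [0,0,-24],"claw": 12},
  ],
)

```text
time_s: 8.72
position: [0.6349, -0.2104, 0.1406]
eef_rot: [-0.001, 0.544, 0.839, -0.0]
force: [-0.8, 0.3, -0.2]
opening: 0.0102
```

```bash
python3 - <<'E'
from h import *
tool([0.6335,-0.209,0.102])
for c in ['wrist','scene']:
    im=imaging.capture(c); cv2.imwrite(f'pics/{c}8.png',im[:,:,::-1])
E
```

```text
t 8.72 pos [ 0.6349 -0.2104  0.1406] yaw 114.0 zax [-0.003  0.001 -1.   ] open 0.0102 F [-0.8  0.3 -0.2] -> tool cm [ 0.18 -0.07  3.86]
```

View pics/wrist8.png

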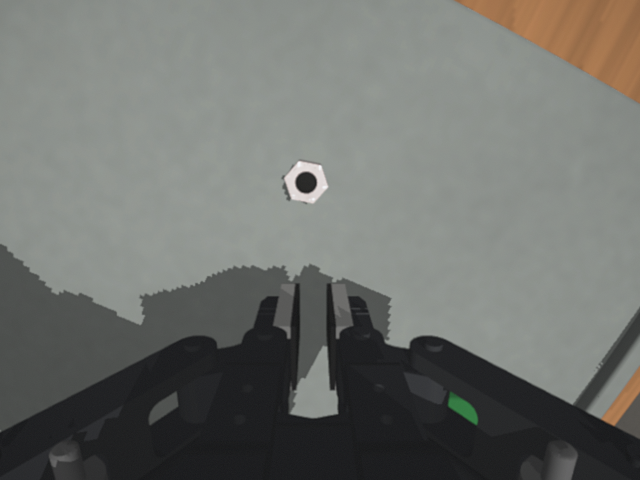

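View pics/scene8.png

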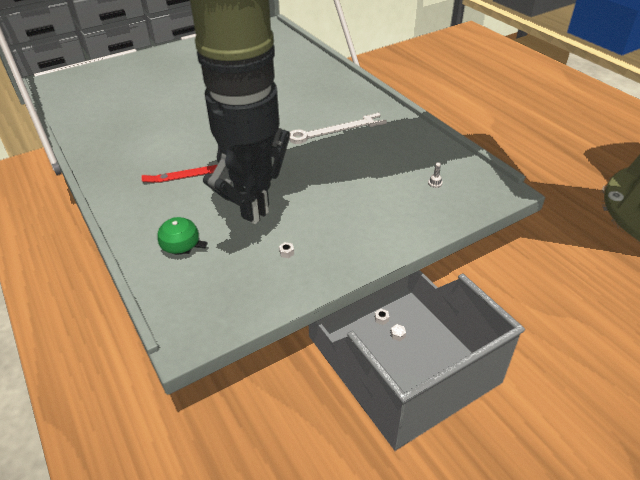

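The nut is at (306,182), about 2.5 mm left of centre, so I'll correct by -0.25 cm in tool y while descending. The bell is clear, behind and beside the gripper.

Emit:
step_arm(
  commands=[
    {"translation": [0,-0.25,1.3],"delta_rot": [0,0,0],"claw": 12},
    {"translation": [0,-0.25,2.6],"delta_rot": [0,0,0],"claw": 12},
    {"translation": [0,-0.25,3.6],"delta_rot": [0,0,0],"claw": 12},
    {"translation": [0.4,-0.25,3.9],"delta_rot": [0,0,0],"claw": 12},
    {"translation": [1.1,-0.25,3.9],"delta_rot": [0,0,0],"claw": 12},
    {"translation": [2,-0.25,3.9],"delta_rot": [0,0,0],"claw": 12},
    {"translation": [3,-0.25,3.9],"delta_rot": [0,0,0],"claw": 12},
    {"translation": [4,-0.25,3.9],"delta_rot": [0,0,0],"claw": 12},
  ],
)

```text
time_s: 9.48
position: [0.6169, -0.1732, 0.1047]
eef_rot: [0.001, 0.543, 0.839, 0.0]
force: [-0.4, 0.2, -0.1]
opening: 0.0104
```

```bash
python3 - <<'E'
from h import *
tool([0.572,-0.074,0.101])
im=imaging.capture('wrist'); cv2.imwrite('pics/wrist9.png',im[:,:,::-1])
E
```

```text
t 9.48 pos [ 0.6169 -0.1732  0.1047] yaw 114.2 zax [ 0.001 -0.    -1.   ] open 0.0104 F [-0.4  0.2 -0.1] -> tool cm [10.89 -0.04  0.36]
```

View pics/wrist9.png

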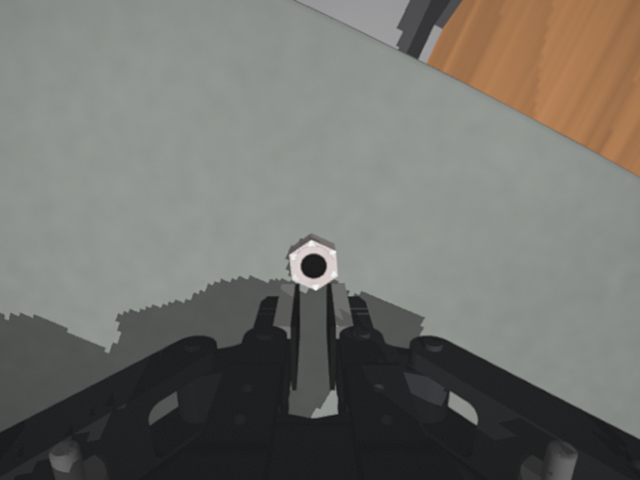

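Nut A is cradled at (314,265) and the path ahead stays inside the far bin wall at (410,50). The tips are a little high, so I'll lower 2.5 mm while pushing.

Emit:
step_arm(
  commands=[
    {"translation": [1,0,0.2],"delta_rot": [0,0,0],"claw": 12},
    {"translation": [2.2,0,0.25],"delta_rot": [0,0,0],"claw": 12},
    {"translation": [3.5,0,0.25],"delta_rot": [0,0,0],"claw": 12},
    {"translation": [4.8,0,0.25],"delta_rot": [0,0,0],"claw": 12},
    {"translation": [6.2,0,0.25],"delta_rot": [0,0,0],"claw": 12},
    {"translation": [7.7,0,0.25],"delta_rot": [0,0,0],"claw": 12},
    {"translation": [9.3,0,0.25],"delta_rot": [0,0,0],"claw": 12},
    {"translation": [10.8,0,0.25],"delta_rot": [0,0,0],"claw": 12},
  ],
)

```text
time_s: 10.2
position: [0.5719, -0.0742, 0.1013]
eef_rot: [-0.0, 0.543, 0.839, 0.0]
force: [-0.4, 0.3, -0.4]
opening: 0.0102
```

Emit:
step_arm(
  commands=[
    {"translation": [0,0,0],"delta_rot": [0,0,0],"claw": 12},
    {"translation": [0,0,-2],"delta_rot": [0,0,0],"claw": 12},
    {"translation": [0,0,-4.5],"delta_rot": [0,0,0],"claw": 12},
    {"translation": [0,0,-7.5],"delta_rot": [0,0,0],"claw": 12},
    {"translation": [0,0,-10],"delta_rot": [0,0,0],"claw": 12},
    {"translation": [0,0,-10],"delta_rot": [0,0,0],"claw": 12},
    {"translation": [0,0,-10],"delta_rot": [0,0,0],"claw": 12},
  ],
)

```text
time_s: 10.78
position: [0.5742, -0.0759, 0.2032]
eef_rot: [0.002, 0.544, 0.839, 0.001]
force: [0.1, -0.5, 0.2]
opening: 0.0102
```

```bash
python3 - <<'E'
from h import *
tool([0.572,-0.074,0.101])
for c in ['wrist','scene']:
    im=imaging.capture(c); cv2.imwrite(f'pics/{c}10.png',im[:,:,::-1])
for q in ['tyre_lever','spanner','bell','adjuster']:
    r=finder.place_of(q,'scene')
    if r: print(q,r[0],onz('scene',r[0]['uv'],0.09)[:2])
a=cv2.imread('pics/scene0.png').astype(int);b=cv2.imread('pics/scene10.png').astype(int)
cv2.imwrite('pics/diff.png',np.clip(abs(a-b).max(2)*3,0,255).astype('uint8'))
E
```

```text
t 10.78 pos [ 0.5742 -0.0759  0.2032] yaw 114.2 zax [ 0.004 -0.001 -1.   ] open 0.0102 F [ 0.1 -0.5  0.2] -> tool cm [ 0.29 -0.16 10.22]
tyre_lever {'uv': [189.0, 175.2], 'p': 0.72} [ 0.65740059 -0.39596747]
spanner {'uv': [336.4, 131.0], 'p': 0.71} [ 0.40728648 -0.37806576]
bell {'uv': [180.9, 245.1], 'p': 0.77} [ 0.72329076 -0.25938867]
adjuster {'uv': [432.9, 181.4], 'p': 0.55} [ 0.36356343 -0.18875287]
```

View pics/wrist10.png

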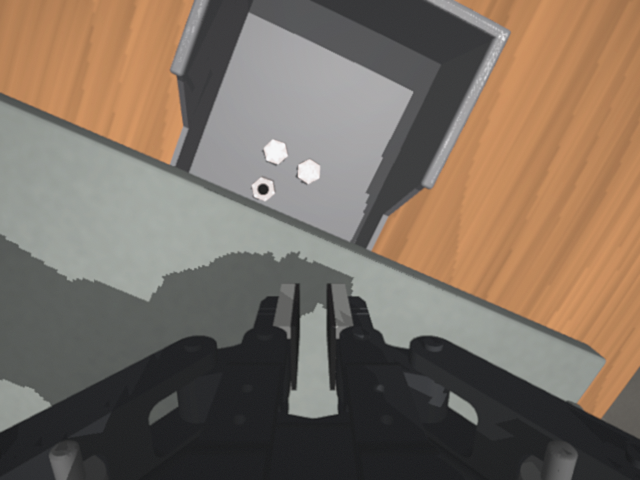

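View pics/scene10.png

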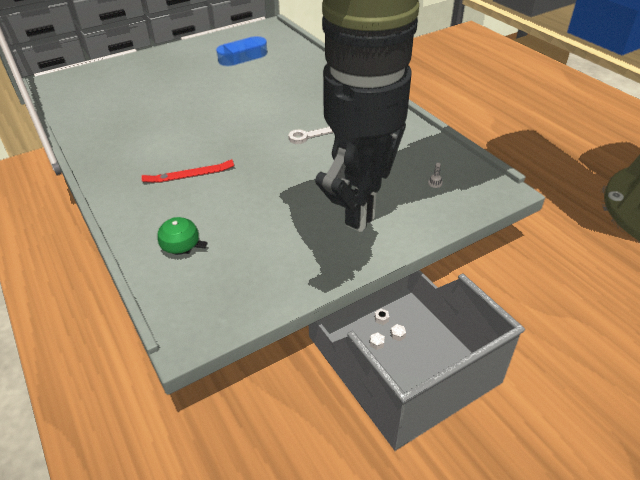

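View pics/diff.png

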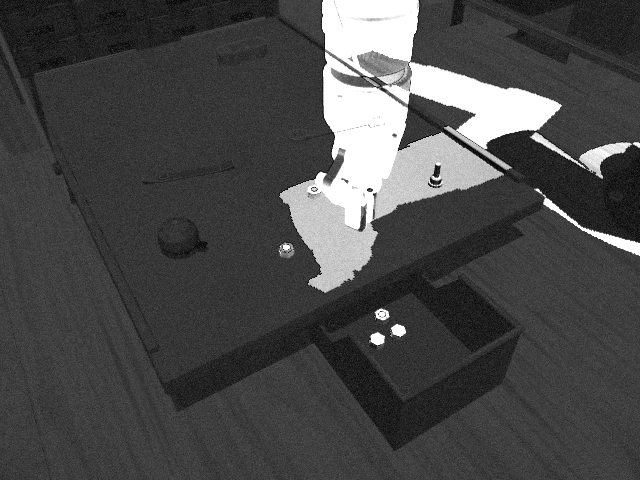

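All three nuts are on the bin floor at wrist (275,151), (308,171) and (263,189). The difference image shows no shift of the bystanders, and the robot is clear of everything, so I'm handing in.

```bash
python3 -c "
from bench import job
print(job.finish_job())"
```

```text
the job is handed in; nothing more can be done
None
```

All three axle nuts are lying on the floor of the bin, and I handed the job in at about 11 s of the 54 s allowed. I swept them off one at a time (C, then B, then A), using the nearly shut fingers, about 10 mm apart, as a brush. None was gripped or lifted.

- **Nuts:** the last wrist and scene pictures both show the three nuts inside the bin walls.
- **Bystanders:** the scene-camera positions of the tyre lever, spanner, bell and adjuster agree with the start to within about 5 mm, which is the detector's own scatter. The before-and-after difference image showed no movement of any of them. The arm covered part of the spanner in that last view, but I never worked near it.
- **Robot:** measured forces stayed below 2 N, and the gripper was about 10 cm above the flap and touching nothing at hand-in.

No check failed. `finish_job` gives no verdict, so these pictures and readings are the evidence.

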